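Snap the burr guard onto the sample grinder

ROBOT

A 7-joint arm with a two-finger parallel gripper is mounted at the origin on the work surface; the furniture and walls round the work are solid. World frame = base frame: x ahead of the robot, y to its left, z up, the work surface at z = 0. Lengths are in m, angles in rad, forces in N, time in s.
With the tool pointing down it reaches from about 0.4 to 0.75 m from the base axis. Payload 19.5 kg.
Tool frame: the origin (TCP) lies midway between the tips of the shut fingers; the grasp point (between the pads) lies 19 mm behind it (env.tcp_to_grasp is the distance from the TCP to the grasp point, in m); z points along the fingers, y is the line along which they close (so a half turn about z gives the same grasp; the last joint's range is limited). The gripper opens to 85 mm and grips with 20 to 120 N. Pads are 22 mm wide; open, the fingers measure 114 mm over their backs; the gripper's body (76 mm by 85 mm) begins 54 mm behind the grasp point. The pads swing forward as they close: fully open they stand 13 mm farther back than shut.
Start: joints at [1.285, 0.707, -0.028, 1.485, 0.022, 0.951, -0.075], TCP at [0.139, -0.558, 0.208] pointing down, gripper open.
Joint ranges: [-2.71, 2.71], [-0.32, 2.16], [-1.57, 1.52], [0, 2.45], [-1.46, 4.6], [0, 2.02], [-2.83, 2.83]. Speed limits (rad/s): [1.89, 1.89, 2.57, 2.57, 3.01, 3.01, 3.01].

INTERFACE

Orientations are given as a unit quaternion [x, y, z, w].
In Python, from station import read_state, capture, finish_job, env gives the robot as it stands.
- The arm moves only by the tool move_arm, never from a script. Its argument "targets" is a list of rows, each a list of 2 entries, a list of its own where there are three numbers: the shift along the tool's x, y, z in m, then the turn about the tool's z in degrees. A call has 1 to 8 rows; each row is the pose to reach, as a shift and turn from the pose commanded when the call began, along the tool's axes at that moment; what a row does not reach only later rows make up. A row lasts 1/8 s, in which the tool goes at most 62.5 mm and 10.7 degrees, less where a joint would pass 70% of its speed; a pose out of reach is approached as far as the arm can. A call with a gripper value outside its range is refused whole. "claw" is the opening, from -1 (shut) to 1 (fully open), set as the call begins (left out, the last holds). The fingers move at their own pace and stop on an object; "newtons" is the grip in N (left out, the last holds). Time passes only in rows, so rows that repeat a pose let the fingers close. It gives the time, the measured TCP pose, the force, the opening and the grip force at its end, in the units of the state.
- read_state(): the state, without advancing time (a new reading comes with each control period).
- capture(name): name is "scene" or "top" or "wrist"; returns a dict with "pixels" (480x640x3 uint8, red, green, blue), "mtx" (3x3 intrinsics, pixels), "k1" (the pictures are not rectified: a ray, as slopes to the right and down, at radius r is drawn at 1 + k1 r^2 times it, then the intrinsics apply), "rvec" (rotation vector, rad) and "tvec" (3), from world to camera coordinates, as OpenCV has them; the wrist camera has in their place "tool_from_camera" (4x4, takes a point from camera to tool coordinates, whose origin is the TCP and whose axes are the flange's). Camera axes: x right, y down, z forward; pixel columns grow to the right and rows downward; lengths in m; the calibration is good to about 2 mm. A picture is of the moment at which its call begins: read the wrist's pose just before it. There is no depth.
- finish_job(): hands the job in; it is judged then, once.
The state is a dict: "time": time; "joints": joint angles; "qvel": joint speeds; "effort": joint torques, N m; "eef_pos": TCP position; "eef_rot": TCP orientation; "force": force on the tool from outside, world axes, zero at the start; "ft_torque": the same for the moment, N m; "finger_gap": finger opening in m; "gripper_force": force on a finger pad.
Only numpy, scipy, OpenCV 4.12 (cv2) and the standard library are available. Lean on these libraries where they do the work, as an engineer would, in place of code of your own. Each camera call takes 0.05 s, during which the arm holds its last target. There are 200 camera calls.

TASK

The little sample grinder stands with its burrs exposed. Pick up the orange guard, set it square over the grinder's metal collar and press it straight down until both clip arms have snapped in and the guard sits fully home on the rim, then let go. Press firmly but gently: feel for the click and do not force it or ram the grinder down onto its stops, and leave the red tin, the bean jar and the dosing cup where they stand.

Things in the scene. Friction and masses are not known exactly. Their poses are not given: they have to be found in the camera images.
- guard: Orange plastic burr guard, loose, 84-168 g, standing on its two clip arms, 54 mm high. Plate 81 (own x) x 58 (y) x 5 mm, underside 19 mm above the feet; on it a grip rib 50 (x) x 14 (y) x 30 mm high. The same after a half turn. Origin: centre, level with the arms' feet; z up.
- guard_seat (a point): Middle of the guard plate's underside, 19 mm above the guard's origin; it rests on the rim when home. From the plate hang a rigid clip arm 26 mm wide at each x end (down to the feet, inner hook 33 mm from the middle, 4 mm above the feet) and a skirt 14 mm deep along each y side.
- foot_plate: The grinder's fixed steel foot plate, 130 (x) x 96 (y) x 10 mm; origin: centre of its underside, on the table; z up. On it four screwed legs, set anew each time, and on these the blue grinder body (124 x 90 mm) on sprung feet: pressed, it sinks about 2 mm per 10 N, to hard stops at 3.5 mm (20 N), and springs back. Over 26 N between guard and grinder does damage.
- rim_centre (a point): Centre line of the collar, at the greatest height its rim can have, 130 mm above the table: the legs put the true rim anywhere from there down to 36 mm lower, which the pose does not show. Aluminium collar 64 (x) x 48 (y) mm outside, 25 mm tall, rounded rim, about 1.2 mm play to the guard, axes as the foot plate's.
- red_tin: Red sample tin with white lid, 68 mm across, 66 mm high, bystander. Origin: centre of its underside.
- bean_jar: Glass bean jar with black lid, 72 mm across, 110 mm high, bystander. Origin: centre of its underside.
- dosing_cup: Open grey dosing cup, 62 mm across, 63 mm high, bystander. Origin: centre of its underside.
- interlock (a joint): Green pin in the middle of the collar, how far it is pushed in (m): 0 free (4 mm above the rim), 0.004 with the guard home; spring 0.5 N. Sprung steel catches stand 4 mm out of the collar's two x faces, 10 mm below the rim: the clips meet them with the guard about 9 mm above home and snap past, all at once, at about 9-17 N.
Things that resemble listed ones, but are neither listed nor needed, are in the scene too. Several things have the shape of the guard; the one meant has the colours described above.

How it is judged:
By the outcome, as a careful person would: the job done as asked, in the order asked, and still so for the second after the job is handed in, with the robot touching nothing.
It also fails if it takes over 48 s, if anything falls off the work surface, if the arm or the gripper's body presses on something with over 40 N, if the wrist force passes 120 N, or if a joint passes its speed limit or range.

## Working session

There is one attempt and no reset: what is moved stays moved. The work goes in short steps, Python scripts to look and compute and a tool call to move; the robot and the scene stay as the last step left them, time stands still between calls to the robot, and variables do not carry over. Pictures are saved under pics/ and viewed, at most 10 in all, crops included, and the job is handed in when it is done.

Besides the shell and the picture viewer there is one more tool, called after "Emit:" by a JSON object that holds its "api" and its "payload", one argument or row to a line. move_arm: Moves the arm, as the interface text tells. Its arguments: {"type":"object","properties":{"targets":{"type":"array"},"claw":{"type":"number"},"newtons":{"type":"number"}},"required":["targets"]}

```bash
mkdir -p pics; ls
cat > h.py <<'E'
import numpy as np, cv2
from station import read_state, capture, finish_job, env
from scipy.spatial.transform import Rotation as R
def cam(name):
    s=read_state(); c=capture(name)
    if name=="wrist":
        T=np.eye(4); T[:3,:3]=R.from_quat(s["eef_rot"]).as_matrix(); T[:3,3]=s["eef_pos"]
        M=T@np.array(c["tool_from_camera"]); Rw,o=M[:3,:3],M[:3,3]
    else:
        Rc=cv2.Rodrigues(np.array(c["rvec"],float))[0]; Rw=Rc.T; o=-Rc.T@np.array(c["tvec"],float).ravel()
    return dict(px=c["pixels"],K=np.array(c["mtx"],float),k=float(c["k1"]),Rw=Rw,o=o)
def ray(c,uv):
    u=cv2.undistortPoints(np.array(uv,float).reshape(-1,1,2),c["K"],np.array([c["k"],0,0,0,0.])).reshape(-1,2)
    d=np.c_[u,np.ones(len(u))]@c["Rw"].T
    return d/np.linalg.norm(d,axis=1)[:,None]
def onz(c,uv,z):
    d=ray(c,uv); return c["o"]+d*((z-c["o"][2])/d[:,2])[:,None]
def proj(c,P):
    p=(np.atleast_2d(P)-c["o"])@c["Rw"]; s=p[:,:2]/p[:,2:]; s=s*(1+c["k"]*(s**2).sum(1))[:,None]
    return s*[c["K"][0,0],c["K"][1,1]]+c["K"][:2,2]
def tri(cs,uvs):
    A=np.zeros((3,3));b=np.zeros(3)
    for c,uv in zip(cs,uvs):
        d=ray(c,uv)[0];Q=np.eye(3)-np.outer(d,d);A+=Q;b+=Q@c["o"]
    x=np.linalg.solve(A,b)
    return x,[float(np.linalg.norm(np.cross(ray(c,uv)[0],x-c["o"]))) for c,uv in zip(cs,uvs)]
def save(c,n): cv2.imwrite(f"pics/{n}.png",c["px"][:,:,::-1])
E
python3 - <<'E'
from h import *
import pickle
for n in("scene","top"):
    c=cam(n);save(c,n);pickle.dump(c,open(n+".pkl","wb"));print(n,c["o"],c["Rw"][:,2],c["k"],c["K"][0,0])
print(read_state(),env.tcp_to_grasp)
E
```

```text
pics
scene [ 0.64992243 -0.50812791  0.9023297 ] [-0.14187252  0.48553218 -0.8626301 ] -0.057578318190386585 441.43909731412197
top [ 0.26938554 -0.07391099  1.42807935] [ 0.18514068 -0.00772972 -0.98268163] -0.022761616478267178 580.0876639811984
{'time': 0.1, 'joints': array([ 1.28528923,  0.70701902, -0.02759079,  1.48494483,  0.0219956 ,
        0.95089841, -0.07550906]), 'qvel': array([-1.15885740e-03,  9.04663464e-04,  5.44689779e-04,  5.92852294e-04,
        2.17083888e-03,  3.36116699e-05,  1.43754492e-03]), 'effort': array([ 3.50012800e-03, -8.84288335e+01,  1.23699401e+00, -2.36448151e+01,
        1.71129318e-02,  5.09244099e-03,  1.32082761e-05]), 'eef_pos': array([ 0.13873098, -0.55775048,  0.20778869]), 'eef_rot': array([ 9.92580814e-01,  1.21585748e-01, -7.97722380e-05, -4.76991245e-04]), 'force': array([ 0.07559092, -0.47763601, -0.44137522]), 'ft_torque': array([0.03268192, 0.09799608, 0.03201348]), 'gripper_force': 0.0, 'finger_gap': 0.08537054161376914} 0.0187
```

View pics/scene.png

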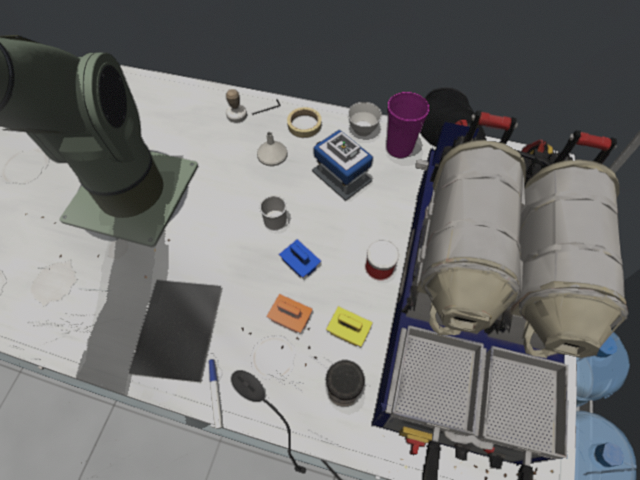

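View pics/top.png

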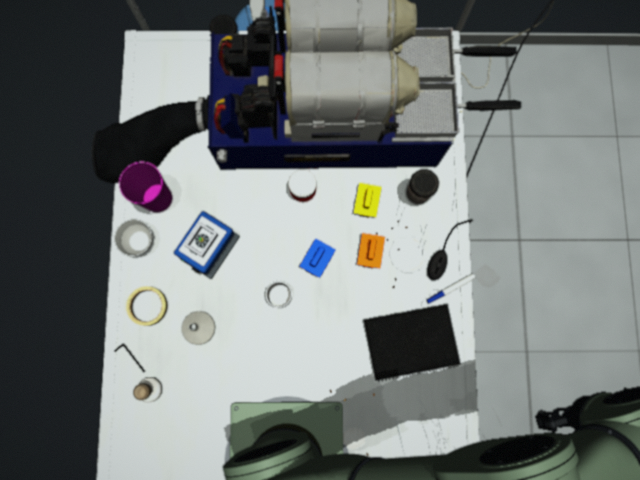

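The scene view shows the orange guard at about (290,313) and the grinder at (343,160). In the top view they are at about (370,251) and (207,242). The blue and yellow guard-shaped things are decoys.

Run:
```python
from h import *
import pickle
S,T=[pickle.load(open(n+".pkl","rb")) for n in("scene","top")]
def blob(c,lo,hi,seed):
    h=cv2.cvtColor(c["px"],cv2.COLOR_RGB2HSV); m=cv2.inRange(h,lo,hi)
    n,l,st,ce=cv2.connectedComponentsWithStats(m)
    i=min((i for i in range(1,n) if st[i,4]>60),key=lambda i:np.linalg.norm(ce[i]-seed)); m=(l==i).astype(np.uint8)
    k=max(cv2.findContours(m,0,1)[0],key=cv2.contourArea); return ce[i],cv2.minAreaRect(k),k
for c,s in((S,(290,313)),(T,(370,251))):
    ce,r,k=blob(c,(5,130,90),(20,255,255),s); print("guard",ce,r)
    b=cv2.boxPoints(r); print(onz(c,b,0.024).round(3).tolist(), onz(c,[ce],0.024).round(3))
for c,s in((S,(343,150)),(T,(207,242))):
    ce,r,k=blob(c,(100,120,60),(125,255,255),s); print("body",ce,r); print(onz(c,cv2.boxPoints(r),0.09).round(3).tolist())
cr=lambda c,x,y,w,h,f:cv2.resize(c["px"][y:y+h,x:x+w],None,fx=f,fy=f,interpolation=cv2.INTER_CUBIC)
a=np.hstack([cr(S,300,115,80,90,5),cr(T,165,200,80,90,5)])
cv2.imwrite("pics/g.png",a[:,:,::-1])
```

```text
guard [290.64203822 312.86496815] ((289.70001220703125, 312.60003662109375), (36.671512603759766, 26.385601043701172), 26.56505012512207)
[[0.452, -0.223, 0.024], [0.459, -0.165, 0.024], [0.538, -0.182, 0.024], [0.529, -0.239, 0.024]] [[ 0.497 -0.203  0.024]]
guard [370.34501348 250.41374663] ((370.3179016113281, 250.43350219726562), (23.264751434326172, 32.54023742675781), 8.746162414550781)
[[0.455, -0.17, 0.024], [0.535, -0.183, 0.024], [0.526, -0.24, 0.024], [0.446, -0.226, 0.024]] [[ 0.49  -0.204  0.024]]
body [341.89073634 160.0760095 ] ((342.582763671875, 152.9930877685547), (51.14688491821289, 32.3558349609375), 40.23635482788086)
[[0.431, 0.19, 0.09], [0.459, 0.284, 0.09], [0.577, 0.203, 0.09], [0.547, 0.117, 0.09]]
body [205.18927973 245.01675042] ((203.10911560058594, 241.90338134765625), (37.20705032348633, 52.829769134521484), 34.438987731933594)
[[0.474, 0.262, 0.09], [0.578, 0.196, 0.09], [0.527, 0.122, 0.09], [0.425, 0.189, 0.09]]
```

View pics/g.png

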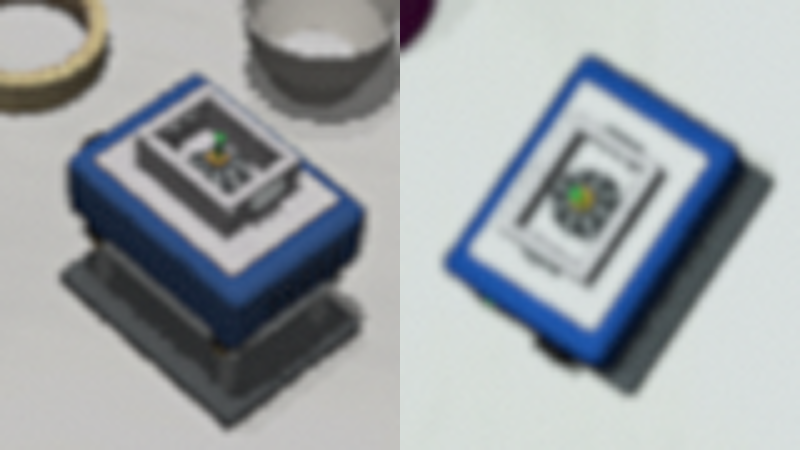

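The crops show the grinder's collar with its green pin at about (217,140) in the left crop and (578,195) in the right. The collar is long along the body's long side.

```bash
cat >> h.py <<'E'
def go(P,psi):
    s=read_state(); M=R.from_quat(s["eef_rot"]).as_matrix(); p0=np.degrees(np.arctan2(M[1,0],M[0,0]))
    t=(p0-psi+180)%360-180
    print("shift",(M.T@(np.array(P)-s["eef_pos"])).round(4),"turn",round(t,2),"psi0",round(p0,2),"tcp",s["eef_pos"].round(4),"t",s["time"],"j",np.round(s["joints"],2))
E
python3 - <<'E'
from h import *
print(np.round(capture("wrist")["tool_from_camera"],3)); go([0.44,-0.2,0.26],-10.5); go([0.47,0.12,0.3],-32.4)
E
```

```text
[[ 0.    -0.958 -0.287  0.073]
 [ 1.     0.    -0.001  0.   ]
 [ 0.001 -0.287  0.958 -0.166]
 [ 0.     0.     0.     1.   ]]
shift [ 0.3787 -0.2745 -0.0519] turn 24.47 psi0 13.97 tcp [ 0.1388 -0.5578  0.2079] t 0.15 j [ 1.29  0.71 -0.03  1.48  0.02  0.95 -0.08]
shift [ 0.4851 -0.5779 -0.0917] turn 46.37 psi0 13.97 tcp [ 0.1388 -0.5578  0.2079] t 0.15 j [ 1.29  0.71 -0.03  1.48  0.02  0.95 -0.08]
```

Emit:
{"api": "move_arm", "payload": {
  "targets": [
    [[0.05,-0.03,-0.02],4],
    [[0.1,-0.06,-0.04],8],
    [[0.16,-0.1,-0.05],12],
    [[0.21,-0.13,-0.05],16],
    [[0.26,-0.16,-0.05],20],
    [[0.31,-0.19,-0.05],24.5],
    [[0.36,-0.22,-0.05],24.5],
    [[0.4,-0.245,-0.05],24.5]
  ],
  "claw": 1
}}

```text
time: 1.15
eef_pos: [0.4692, -0.2216, 0.2581]
eef_rot: [0.996, -0.091, -0.0, -0.0]
force: [0.3, -0.5, -0.3]
finger_gap: 0.0853
gripper_force: 0.0
```

Run:
```python
from h import *
go([0.49,-0.204,0.26],-10.5); go([0.47,0.12,0.3],-32.4)
```

```text
shift [ 0.0172 -0.0211 -0.0019] turn 0.04 psi0 -10.46 tcp [ 0.4692 -0.2216  0.2581] t 1.15 j [ 0.3   0.57  0.15  1.61 -0.1   0.97 -1.28]
shift [-0.0613 -0.3361 -0.0418] turn 21.94 psi0 -10.46 tcp [ 0.4692 -0.2216  0.2581] t 1.15 j [ 0.3   0.57  0.15  1.61 -0.1   0.97 -1.28]
```

Run:
```python
from h import *
import pickle
c=cam("wrist");save(c,"w1");pickle.dump(c,open("w1.pkl","wb"))
```

Emit:
{"api": "move_arm", "payload": {
  "targets": [
    [[-0.01,-0.05,-0.01],4],
    [[-0.02,-0.11,-0.02],8],
    [[-0.03,-0.17,-0.03],12],
    [[-0.04,-0.23,-0.04],16],
    [[-0.05,-0.28,-0.04],20],
    [[-0.06,-0.33,-0.04],21.9],
    [[-0.06,-0.336,-0.042],21.9],
    [[-0.06,-0.336,-0.042],21.9]
  ]
}}

```text
time: 2.2
eef_pos: [0.4703, 0.1172, 0.3002]
eef_rot: [0.96, -0.279, 0.0, 0.0]
force: [-0.8, -0.9, -0.7]
finger_gap: 0.0855
gripper_force: 0.0
```

Run:
```python
from h import *
import pickle
c=cam("wrist");save(c,"w2");pickle.dump(c,open("w2.pkl","wb"))
a=cv2.imread("pics/w1.png"); b=c["px"][:,:,::-1]
cv2.imwrite("pics/w12.png",np.hstack([cv2.resize(a,(400,300)),cv2.resize(b,(400,300))]))
go([0.54,0.22,0.25],-32.4)
```

```text
shift [ 0.0032 -0.1247  0.0502] turn -0.08 psi0 -32.48 tcp [0.4703 0.1166 0.3002] t 2.25 j [-0.48  0.48  0.29  1.64 -0.15  1.04 -2.28]
```

View pics/w12.png

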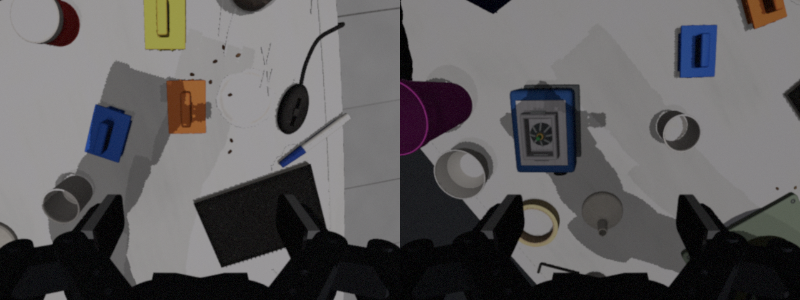

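The left picture (first wrist view) shows the orange guard with its rib at about (187,107). The right one (second wrist view) shows the grinder with its collar at about (541,137). I'll take a closer second view of the grinder.

Run:
```python
from h import *
go([0.475,0.205,0.24],-32.4)
```

```text
shift [-0.0436 -0.0771  0.0602] turn -0.08 psi0 -32.48 tcp [0.4703 0.1166 0.3002] t 2.25 j [-0.48  0.48  0.29  1.64 -0.15  1.04 -2.28]
```

Emit:
{"api": "move_arm", "payload": {
  "targets": [
    [[-0.02,-0.035,0.03],0],
    [[-0.043,-0.075,0.06],0],
    [[-0.043,-0.077,0.06],0],
    [[-0.043,-0.077,0.06],0]
  ]
}}

```text
time: 2.75
eef_pos: [0.4757, 0.2042, 0.2404]
eef_rot: [0.96, -0.28, 0.0, 0.0]
force: [0.4, -0.3, 0.9]
finger_gap: 0.0852
gripper_force: 0.0
```

Run:
```python
from h import *
import pickle
c=cam("wrist");save(c,"w3");pickle.dump(c,open("w3.pkl","wb"))
w2=pickle.load(open("w2.pkl","rb"))
def crop(c,P,w):
    u=proj(c,P)[0].round().astype(int); print(u)
    m=c["px"][max(0,u[1]-w):u[1]+w,max(0,u[0]-w):u[0]+w]; print(max(0,u[0]-w),max(0,u[1]-w),400/m.shape[1]); return cv2.resize(m,(400,400),interpolation=2)
P=[0.5,0.195,0.11]
cv2.imwrite("pics/g2.png",np.hstack([crop(w2,P,70),crop(c,P,110)])[:,:,::-1])
```

```text
[227 221]
157 151 2.857142857142857
[312 184]
202 74 1.8181818181818181
```

View pics/g2.png

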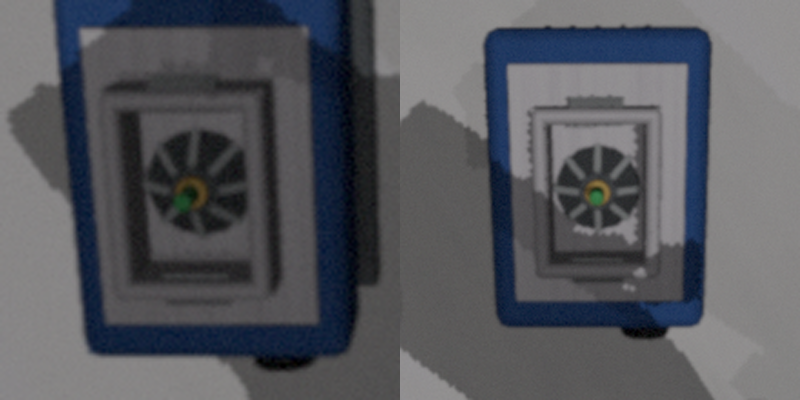

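Both crops show the collar rim clearly. In the left crop it spans about (104–268, 90–296), and in the right about (531–661, 108–277). The green pin is at (183,202) and (597,197).

Run:
```python
from h import *
import pickle
S,T,w2,w3=[pickle.load(open(n+".pkl","rb")) for n in("scene","top","w2","w3")]
print("rimc",tri([w2,w3],[(223.2,218.7),(309.8,180.2)]))
def green(c,guess):
    h=cv2.cvtColor(c["px"],cv2.COLOR_RGB2HSV); m=cv2.inRange(h,(45,80,40),(85,255,255))
    u=proj(c,guess)[0]; yy,xx=np.nonzero(m); k=np.hypot(xx-u[0],yy-u[1])<15; return (xx[k].mean(),yy[k].mean()),k.sum()
gs=[green(c,[0.5,0.195,0.115]) for c in(S,T,w2,w3)]; print(gs)
print("pin wrist",tri([w2,w3],[g[0] for g in gs[2:]])); print("pin all",tri([S,T,w2,w3],[g[0] for g in gs])); print("ST",tri([S,T],[g[0] for g in gs[:2]]))
# body yaw from w3 blue
h=cv2.cvtColor(w3["px"],cv2.COLOR_RGB2HSV); m=cv2.inRange(h,(100,120,30),(125,255,255))
k=max(cv2.findContours(m,0,1)[0],key=cv2.contourArea); b=cv2.boxPoints(cv2.minAreaRect(k))
for z in(.07,.085,.1):
    p=onz(w3,b,z); e=[np.linalg.norm(p[i]-p[i-1]) for i in range(4)]; v=[np.degrees(np.arctan2(*(p[i]-p[i-1])[1::-1])) for i in range(4)]
    print(z,np.round(e,4),np.round(v,1),p.mean(0).round(4))
px=lambda x,y:(202+x/1.818,74+y/1.818)
q=[px(131,109),px(261,109),px(261,277),px(135,277)]
for z in(.094,.105,.115,.13):
    p=onz(w3,q,z); print(z,[round(np.linalg.norm(p[i]-p[i-1]),4) for i in range(4)],p.mean(0).round(4))
# collar edges yaw by Hough in crop
g=cv2.cvtColor(w3["px"],cv2.COLOR_RGB2GRAY)[120:240,250:370]
L=cv2.createLineSegmentDetector().detect(g)[0].reshape(-1,4)
for l in L:
    if np.hypot(l[2]-l[0],l[3]-l[1])>30:
        p=onz(w3,[l[:2]+[250,120],l[2:]+[250,120]],.11); d=p[1]-p[0]; print("line",(l+[250,120]*2).round(1),round(np.degrees(np.arctan2(d[1],d[0])),1))
```

```text
rimc (array([0.50392574, 0.19440309, 0.11525297]), [7.161831264597347e-05, 7.161831264606289e-05])
[((np.float64(343.6666666666667), np.float64(142.33333333333334)), np.int64(3)), ((np.float64(199.5), np.float64(238.0)), np.int64(6)), ((np.float64(220.36111111111111), np.float64(221.44444444444446)), np.int64(36)), ((np.float64(309.74074074074076), np.float64(182.07407407407408)), np.int64(54))]
pin wrist (array([0.50423905, 0.19392108, 0.12691864]), [6.742716973819522e-05, 6.742716973825265e-05])
pin all (array([0.50450487, 0.19374167, 0.12919145]), [0.0019572359769384536, 0.0016251950869926016, 0.0005777477631512809, 9.861047938739429e-05])
ST (array([0.50454772, 0.19430425, 0.12881281]), [0.0017608772829749652, 0.0017608772829748437])
0.07 [0.1324 0.0928 0.1322 0.1029] [ -35.1 -122.6  149.3   57.5] [0.5019 0.1969 0.07  ]
0.085 [0.1265 0.0886 0.1263 0.0983] [ -35.1 -122.6  149.3   57.5] [0.5035 0.1955 0.085 ]
0.1 [0.1206 0.0845 0.1204 0.0937] [ -35.1 -122.6  149.3   57.5] [0.5051 0.194  0.1   ]
0.094 [np.float64(0.0692), np.float64(0.0517), np.float64(0.0692), np.float64(0.0532)] [
[... 352 characters left out ...]
ne [260.8 120.6 262.2 161.9] 147.5
line [356.9 238.1 359.2 120.6] -32.2
line [285.3 141.9 285.5 173.1] 146.7
line [285.9 180.6 287.1 210.6] 148.5
line [253.5 238.2 250.7 160.6] -33.0
line [338.3 140.6 337.1 216.9] 147.2
line [282.3 180.7 280.6 140.6] -31.4
line [262.7 176.8 265.1 238.1] 147.6
line [367.7 205.6 367.3 238.1] 148.6
line [341.9 134.4 276.9 134.6] 57.6
line [328.2 142.6 293.1 143.9] 59.6
line [295.6 139.4 338.1 139.5] -122.6
line [275.6 136.9 276.  176.9] 146.5
line [345.7 133.1 346.3 183.1] 149.1
line [288.1 211.6 334.4 211.5] -122.3
line [283.3 218.1 281.8 185.6] -31.4
line [316.9 220.1 283.2 219.2] 55.9
line [342.8 184.4 343.2 138.1] -32.2
line [268.1 238.  306.9 238.2] -122.7
```

Run:
```python
from h import *
go([0.485,-0.204,0.19],-10.3)
```

```text
shift [0.2273 0.3391 0.0508] turn -22.25 psi0 -32.55 tcp [0.4758 0.2041 0.2407] t 2.8 j [-0.61  0.6   0.27  1.65 -0.19  0.92 -2.42]
```

Emit:
{"api": "move_arm", "payload": {
  "targets": [
    [[0.03,0.045,0],-3],
    [[0.06,0.09,0],-7],
    [[0.093,0.14,0.01],-11],
    [[0.126,0.19,0.02],-15],
    [[0.16,0.24,0.03],-19],
    [[0.193,0.29,0.04],-22.2],
    [[0.227,0.339,0.05],-22.2],
    [[0.227,0.339,0.05],-22.2]
  ]
}}

```text
time: 3.8
eef_pos: [0.4832, -0.2081, 0.1901]
eef_rot: [0.996, -0.093, -0.0, 0.001]
force: [0.1, 1.3, -0.1]
finger_gap: 0.0856
gripper_force: 0.0
```

Run:
```python
from h import *
import pickle
w1=pickle.load(open("w1.pkl","rb"))
c=cam("wrist");save(c,"w4");pickle.dump(c,open("w4.pkl","wb"))
def crop(c,P,w):
    u=proj(c,P)[0].round().astype(int)
    m=c["px"][max(0,u[1]-w):u[1]+w,max(0,u[0]-w):u[0]+w]; print(max(0,u[0]-w),max(0,u[1]-w),400/m.shape[1]); return cv2.resize(m,(400,400),interpolation=2)
P=[0.49,-0.204,0.03]
cv2.imwrite("pics/o.png",np.hstack([crop(w1,P,60),crop(c,P,80)])[:,:,::-1])
go(P,-10)
```

```text
238 116 3.3333333333333335
233 123 2.5
shift [ 0.0057 -0.0024  0.1604] turn -0.52 psi0 -10.52 tcp [ 0.4839 -0.2052  0.1904] t 3.85 j [ 0.3   0.66  0.07  1.69 -0.06  0.79 -1.36]
```

View pics/o.png

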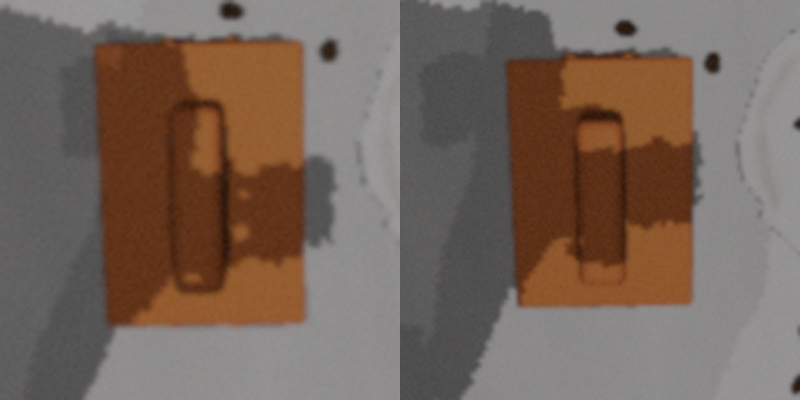

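Plate corners: the left crop spans (96,44) to (302,325), the right (508,60) to (691,305). The rib top is at about (172–222, 104–290) on the left and (578–624, 122–285) on the right.

Run:
```python
from h import *
import pickle
S,T,w1,w4=[pickle.load(open(n+".pkl","rb")) for n in("scene","top","w1","w4")]
A=np.array([(96,44),(301,42),(302,324),(107,325)])/3.3333+[238,116]
B=np.array([(108,60),(291,58),(291,304),(119,306)])/2.5+[233,123]
A2=np.array([(172,104),(218,104),(222,290),(178,290)])/3.3333+[238,116]
B2=np.array([(178,122),(222,122),(224,285),(182,285)])/2.5+[233,123]
for nm,a,b,z in(("plate",A,B,.024),("rib",A2,B2,.054)):
    P=np.array([tri([w1,w4],[x,y])[0] for x,y in zip(a,b)]); print(nm,P.round(4).tolist(),P.mean(0).round(4))
    for c,q in((w1,a),(w4,b)):
        p=onz(c,q,z); d=[p[0]-p[3],p[1]-p[2],]; print(p.mean(0).round(4),[round(np.linalg.norm(p[i]-p[i-1]),4) for i in range(4)],[round(np.degrees(np.arctan2(v[1],v[0])),1) for v in d],[round(np.degrees(np.arctan2(v[1],v[0]))-90,1) for v in(p[0]-p[1],p[3]-p[2])])
go([0.489,-0.205,.02],-10)
```

```text
plate [[0.5371, -0.1836, 0.0201], [0.5271, -0.2401, 0.0222], [0.4481, -0.2264, 0.0226], [0.458, -0.1701, 0.0225]] [ 0.4926 -0.2051  0.0219]
[ 0.4927 -0.2051  0.024 ] [np.float64(0.08), np.float64(0.0568), np.float64(0.0801), np.float64(0.057)] [np.float64(-10.1), np.float64(-9.9)] [np.float64(-10.0), np.float64(-10.2)]
[ 0.4929 -0.2054  0.024 ] [np.float64(0.0799), np.float64(0.0567), np.float64(0.0798), np.float64(0.0569)] [np.float64(-9.7), np.float64(-9.6)] [np.float64(-10.1), np.float64(-10.0)]
rib [[0.5193, -0.2044, 0.0626], [0.5175, -0.2163, 0.0669], [0.4693, -0.2078, 0.059], [0.4707, -0.1956, 0.0554]] [ 0.4942 -0.206   0.061 ]
[ 0.4936 -0.2057  0.054 ] [np.float64(0.0491), np.float64(0.0119), np.float64(0.0491), np.float64(0.0118)] [np.float64(-9.7), np.float64(-9.8)] [np.float64(-10.6), np.float64(-10.5)]
[ 0.493  -0.2055  0.054 ] [np.float64(0.0486), np.float64(0.0126), np.float64(0.0486), np.float64(0.0125)] [np.float64(-9.9), np.float64(-9.9)] [np.float64(-10.7), np.float64(-10.7)]
shift [ 0.0049 -0.0012  0.1704] turn -0.52 psi0 -10.52 tcp [ 0.4839 -0.2052  0.1904] t 3.85 j [ 0.3   0.66  0.07  1.69 -0.06  0.79 -1.36]
```

Emit:
{"api": "move_arm", "payload": {
  "targets": [
    [[0.004,-0.001,0.04],-0.5],
    [[0.008,-0.001,0.08],-0.5],
    [[0.008,-0.001,0.1],-0.5],
    [[0.008,-0.001,0.1],-0.5],
    [[0.008,-0.001,0.1],-0.5]
  ]
}}

```text
time: 4.47
eef_pos: [0.4935, -0.2027, 0.0915]
eef_rot: [0.996, -0.085, 0.001, 0.0]
force: [-0.3, 0.2, 0.7]
finger_gap: 0.0854
gripper_force: 0.0
```

Run:
```python
from h import *
go([0.493,-0.2054,.026],-10)
```

```text
shift [-0.0001  0.0028  0.0655] turn 0.27 psi0 -9.73 tcp [ 0.4935 -0.2027  0.0915] t 4.475 j [ 0.3   0.82  0.05  1.77 -0.07  0.55 -1.35]
```

Emit:
{"api": "move_arm", "payload": {
  "targets": [
    [[0,0.0028,0.025],0.3],
    [[0,0.0028,0.05],0.3],
    [[0,0.0028,0.064],0.3],
    [[0,0.0028,0.064],0.3],
    [[0,0.0028,0.064],0.3]
  ]
}}

```text
time: 5.1
eef_pos: [0.4931, -0.2055, 0.0272]
eef_rot: [0.996, -0.087, 0.001, 0.0]
force: [0.3, 0.4, -0.2]
finger_gap: 0.0854
gripper_force: 0.0
```

Emit:
{"api": "move_arm", "payload": {
  "targets": [
    [[0,0,0],0],
    [[0,0,0],0],
    [[0,0,0],0],
    [[0,0,0],0],
    [[0,0,0],0],
    [[0,0,0],0]
  ],
  "claw": -1,
  "newtons": 70
}}

```text
time: 5.85
eef_pos: [0.4927, -0.2053, 0.0264]
eef_rot: [0.996, -0.087, 0.0, -0.0]
force: [-1.4, 1.0, 5.1]
finger_gap: 0.0109
gripper_force: 68.5
```

Emit:
{"api": "move_arm", "payload": {
  "targets": [
    [[0,0,-0.02],0],
    [[0,0,-0.06],0],
    [[0,0,-0.12],0],
    [[0,0,-0.17],0],
    [[0,0,-0.2],0],
    [[0,0,-0.2],0],
    [[0,0,-0.2],0]
  ]
}}

```text
time: 6.72
eef_pos: [0.4923, -0.2052, 0.2253]
eef_rot: [0.996, -0.087, -0.001, -0.0]
force: [-0.4, 0.8, -0.8]
finger_gap: 0.0108
gripper_force: 68.8
```

Run:
```python
from h import *
go([0.5035,0.1943,.22],-32.3); print(read_state()["force"],read_state()["finger_gap"])
c=cam("wrist"); cv2.imwrite("pics/h.png",c["px"][:,:,::-1])
```

```text
shift [-0.0585 -0.3953  0.0056] turn 22.27 psi0 -10.03 tcp [ 0.4923 -0.2052  0.2253] t 6.725 j [ 0.29  0.63  0.08  1.61 -0.06  0.91 -1.36]
[-0.37820783  0.8229982  -0.82383792] 0.010772453402382363
```

View pics/h.png

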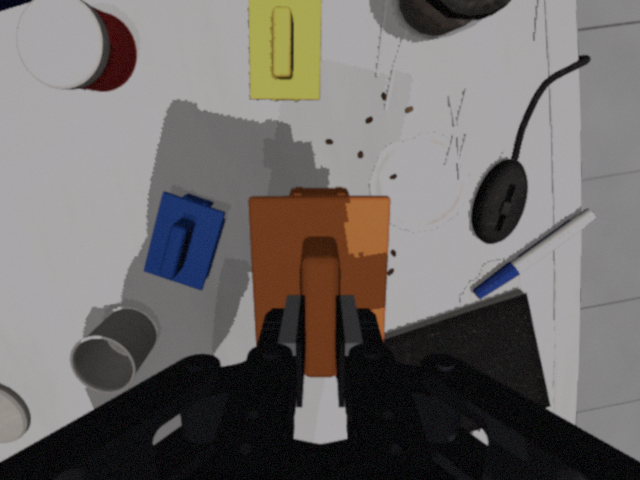

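The guard is held, with its front plate edge running from about (249,198) to (389,196). I'll check how it sits in the hand.

Run:
```python
from h import *
c=cam("wrist"); s=read_state(); M=R.from_quat(s["eef_rot"]).as_matrix()
for dz in(0,.0024,.005):
    p=(onz(c,[(249,198),(389,196),(386,332),(256,312)],s["eef_pos"][2]-dz)-s["eef_pos"])@M
    d=p[0]-p[1]; print(dz,p[:,:2].round(4).tolist(),np.linalg.norm(d).round(4),np.degrees(np.arctan2(d[0],-d[1])).round(2))
```

```text
0 [[0.041, -0.0282], [0.0418, 0.0278], [-0.0191, 0.0294], [-0.0093, -0.0276]] 0.056 -0.85
0.0024 [[0.0405, -0.0286], [0.0413, 0.0282], [-0.0204, 0.0298], [-0.0105, -0.028]] 0.0568 -0.85
0.005 [[0.04, -0.029], [0.0408, 0.0286], [-0.0219, 0.0303], [-0.0118, -0.0285]] 0.0576 -0.85
```

Emit:
{"api": "move_arm", "payload": {
  "targets": [
    [[-0.008,-0.055,0],3.5],
    [[-0.016,-0.11,0],7],
    [[-0.025,-0.17,0],11],
    [[-0.034,-0.23,0],15],
    [[-0.043,-0.29,0],19],
    [[-0.05,-0.34,0],22.3],
    [[-0.058,-0.39,0],22.3],
    [[-0.0585,-0.395,0],22.3]
  ]
}}

```text
time: 7.82
eef_pos: [0.5029, 0.1973, 0.225]
eef_rot: [0.961, -0.276, -0.001, 0.0]
force: [0.5, -1.3, -1.5]
finger_gap: 0.0111
gripper_force: 68.9
```

Emit:
{"api": "move_arm", "payload": {
  "targets": [
    [[0,0,0],0],
    [[0,0,0],0],
    [[0,0,0],0],
    [[0,0,0],0]
  ]
}}

```text
time: 8.32
eef_pos: [0.5039, 0.1933, 0.2263]
eef_rot: [0.96, -0.279, 0.0, -0.0]
force: [0.3, 0.0, -0.9]
finger_gap: 0.0112
gripper_force: 68.9
```

Run:
```python
from h import *
go([0.5035,0.1943,.19],-32.3)
c=cam("wrist"); save(c,"h2")
```

```text
shift [-0.0009 -0.0006  0.0363] turn -0.07 psi0 -32.37 tcp [0.5039 0.1933 0.2263] t 8.325 j [-0.56  0.65  0.26  1.59 -0.19  0.93 -2.37]
```

View pics/h2.png

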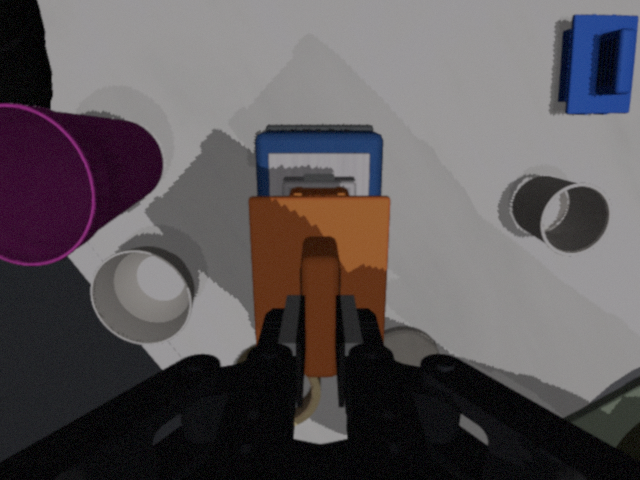

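The collar's front edge (283–355, row 181) is centred under the guard's front edge (249–389), so the two are aligned sideways. I'll go down to just above contact.

Emit:
{"api": "move_arm", "payload": {
  "targets": [
    [[-0.001,-0.0006,0.025],-0.1],
    [[-0.0013,-0.0006,0.05],-0.1],
    [[-0.0013,-0.0006,0.068],-0.1],
    [[-0.0013,-0.0006,0.074],-0.1],
    [[-0.0013,-0.0006,0.074],-0.1],
    [[-0.0013,-0.0006,0.074],-0.1]
  ]
}}

```text
time: 9.12
eef_pos: [0.5034, 0.195, 0.1529]
eef_rot: [0.961, -0.278, 0.0, -0.0]
force: [1.3, 0.3, -1.6]
finger_gap: 0.0111
gripper_force: 68.9
```

Run:
```python
from h import *
go([0.5035,0.1943,.15],-32.3); print(read_state()["force"],read_state()["ft_torque"])
c=cam("wrist"); save(c,"h3")
```

```text
shift [0.0005 0.0006 0.0029] turn 0.07 psi0 -32.23 tcp [0.5034 0.195  0.1529] t 9.125 j [-0.55  0.74  0.22  1.69 -0.22  0.73 -2.35]
[ 1.28217109  0.33753413 -1.59211456] [-0.06793242  0.03622445  0.00570239]
```

View pics/h3.png

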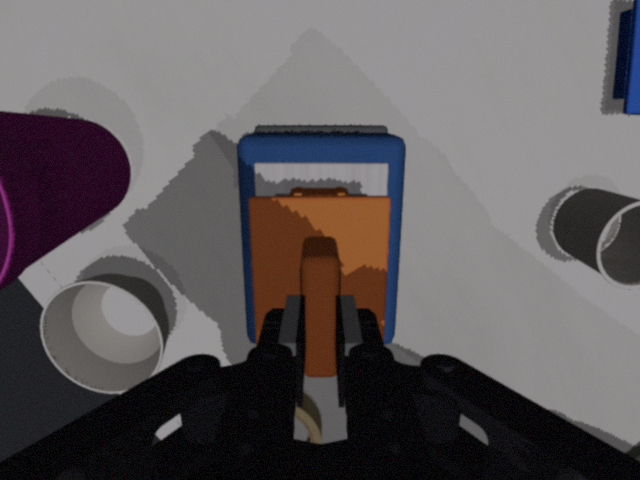

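The guard (249–390) sits about 0.5–1 mm left of the white panel's middle at column 321, which matches the computed offset. I'll correct that and creep down.

Emit:
{"api": "move_arm", "payload": {
  "targets": [
    [[0,0.0007,0],0],
    [[0,0.0007,0.003],0],
    [[0,0.0007,0.005],0],
    [[0,0.0007,0.007],0],
    [[0,0.0007,0.008],0],
    [[0,0.0007,0.009],0],
    [[0,0.0007,0.01],0],
    [[0,0.0007,0.01],0]
  ]
}}

```text
time: 10.18
eef_pos: [0.5027, 0.1944, 0.1422]
eef_rot: [0.961, -0.278, -0.0, -0.0]
force: [-0.4, 0.9, -0.8]
finger_gap: 0.0112
gripper_force: 68.9
```

Emit:
{"api": "move_arm", "payload": {
  "targets": [
    [[0.0003,0,0.001],0],
    [[0.0004,0,0.002],0],
    [[0.0004,0,0.003],0],
    [[0.0004,0,0.004],0],
    [[0.0004,0,0.004],0]
  ]
}}

```text
time: 10.8
eef_pos: [0.5032, 0.1942, 0.1384]
eef_rot: [0.961, -0.278, 0.0, -0.0]
force: [0.8, 0.5, 3.4]
finger_gap: 0.0111
gripper_force: 69.7
```

Run:
```python
from h import *
import pickle
w2,w3=[pickle.load(open(n+".pkl","rb")) for n in("w2","w3")]
a=np.array([(80,28),(306,27),(318,322),(105,326)])/2.857+[157,151]
b=np.array([(107,64),(287,64),(286,300),(116,302)])/1.818+[202,74]
P=np.array([tri([w2,w3],[x,y])[0] for x,y in zip(a,b)]); print(P.round(4).tolist(),P.mean(0).round(4))
print("catch",tri([w2,w3],[np.array([180,78])/2.857+[157,151],np.array([196,102])/1.818+[202,74]]))
print(read_state()["force"],read_state()["ft_torque"])
c=cam("wrist");save(c,"h4");im=c["px"][100:340,200:440]
cv2.imwrite("pics/h4c.png",cv2.resize(im,(600,600),interpolation=2)[:,:,::-1])
```

```text
[[0.5628, 0.1979, 0.0981], [0.5254, 0.1392, 0.0994], [0.4463, 0.1881, 0.1048], [0.4818, 0.2489, 0.1003]] [0.5041 0.1935 0.1007]
catch (array([0.53299632, 0.17591076, 0.11634078]), [0.0005430504569454658, 0.0005430504569456201])
[0.80036076 0.46949747 3.44762774] [-0.08471613 -0.0247614  -0.01016022]
```

View pics/h4c.png

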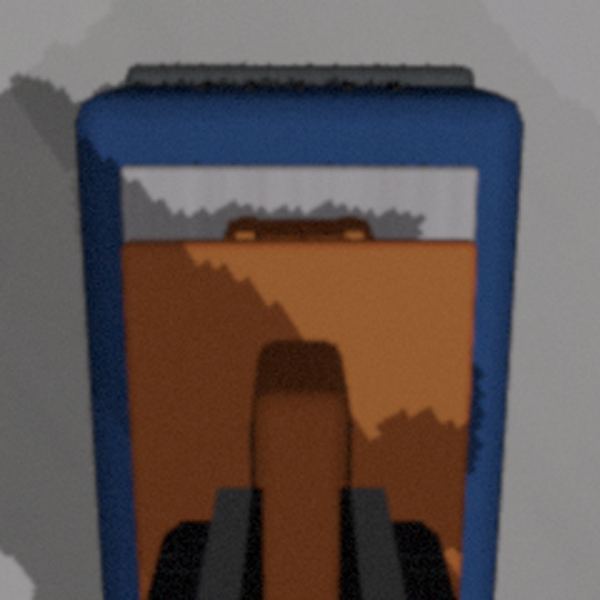

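The guard (121–476) is centred on the white panel (121–477). The panel triangulates to about 0.099, which puts the rim near 0.123, so the collar is engaged and the clips are at the catches. Now I'll press gently.

Emit:
{"api": "move_arm", "payload": {
  "targets": [
    [[0,0,0.0005],0],
    [[0,0,0.001],0],
    [[0,0,0.001],0],
    [[0,0,0.001],0]
  ]
}}

```text
time: 11.35
eef_pos: [0.5032, 0.1942, 0.1374]
eef_rot: [0.961, -0.278, 0.0, -0.0]
force: [-0.2, -0.5, 5.3]
finger_gap: 0.0112
gripper_force: 69.9
```

Emit:
{"api": "move_arm", "payload": {
  "targets": [
    [[0,0,0.0005],0],
    [[0,0,0.0005],0],
    [[0,0,0.0005],0]
  ]
}}

```text
time: 11.72
eef_pos: [0.5032, 0.1942, 0.1369]
eef_rot: [0.961, -0.278, 0.0, -0.0]
force: [0.4, -0.9, 6.2]
finger_gap: 0.0111
gripper_force: 70.0
```

Emit:
{"api": "move_arm", "payload": {
  "targets": [
    [[0,0,0.0005],0],
    [[0,0,0.001],0],
    [[0,0,0.001],0]
  ]
}}

```text
time: 12.1
eef_pos: [0.5033, 0.1942, 0.136]
eef_rot: [0.961, -0.278, 0.0, -0.0]
force: [0.4, 0.1, 8.4]
finger_gap: 0.011
gripper_force: 70.2
```

Emit:
{"api": "move_arm", "payload": {
  "targets": [
    [[0,0,0.0005],0],
    [[0,0,0.0005],0],
    [[0,0,0.0005],0]
  ]
}}

```text
time: 12.48
eef_pos: [0.5033, 0.1943, 0.1356]
eef_rot: [0.961, -0.278, 0.0, -0.0]
force: [0.5, 0.1, 8.0]
finger_gap: 0.0112
gripper_force: 70.2
```

Emit:
{"api": "move_arm", "payload": {
  "targets": [
    [[0,0,0.0005],0],
    [[0,0,0.0005],0],
    [[0,0,0.0005],0]
  ]
}}

```text
time: 12.85
eef_pos: [0.5033, 0.1943, 0.1351]
eef_rot: [0.961, -0.278, 0.0, -0.0]
force: [0.0, -0.8, 9.6]
finger_gap: 0.011
gripper_force: 70.3
```

Emit:
{"api": "move_arm", "payload": {
  "targets": [
    [[0,0,0.0005],0],
    [[0,0,0.0005],0],
    [[0,0,0.0005],0]
  ]
}}

```text
time: 13.22
eef_pos: [0.5033, 0.1943, 0.1346]
eef_rot: [0.961, -0.278, 0.0, -0.0]
force: [-0.1, -0.3, 10.0]
finger_gap: 0.0109
gripper_force: 70.4
```

Run:
```python
from h import *
go([0.5035,0.1943,.13],-32.3); print(read_state()["force"],read_state()["ft_torque"])
c=cam("wrist"); save(c,"h5")
```

```text
shift [ 0.0001 -0.0001  0.0046] turn 0.07 psi0 -32.23 tcp [0.5033 0.1943 0.1346] t 13.225 j [-0.54  0.77  0.21  1.71 -0.23  0.68 -2.34]
[-0.0707855  -0.26944453 10.04673975] [-0.0729667  -0.05299769 -0.02747154]
```

Emit:
{"api": "move_arm", "payload": {
  "targets": [
    [[0,0,0.0005],0],
    [[0,0,0.001],0],
    [[0,0,0.001],0]
  ]
}}

```text
time: 13.65
eef_pos: [0.5029, 0.1941, 0.1329]
eef_rot: [0.961, -0.278, -0.0, 0.0]
force: [1.9, -0.0, -10.2]
finger_gap: 0.0108
gripper_force: 68.3
```

Emit:
{"api": "move_arm", "payload": {
  "targets": [
    [[0,0,0.0005],0],
    [[0,0,0.0005],0],
    [[0,0,0.0005],0]
  ]
}}

```text
time: 14.02
eef_pos: [0.5029, 0.194, 0.1324]
eef_rot: [0.961, -0.278, -0.0, 0.0]
force: [1.2, -1.2, -14.0]
finger_gap: 0.0108
gripper_force: 68.3
```

Emit:
{"api": "move_arm", "payload": {
  "targets": [
    [[0,0,0.0005],0],
    [[0,0,0.0005],0],
    [[0,0,0.0005],0]
  ]
}}

```text
time: 14.4
eef_pos: [0.503, 0.1941, 0.1322]
eef_rot: [0.961, -0.278, -0.0, 0.0]
force: [2.8, -2.1, -9.6]
finger_gap: 0.0111
gripper_force: 68.8
```

It snapped: the force reversed. I'll follow it down to the rim.

Emit:
{"api": "move_arm", "payload": {
  "targets": [
    [[0,0,0.0007],0],
    [[0,0,0.0015],0],
    [[0,0,0.0015],0]
  ]
}}

```text
time: 14.78
eef_pos: [0.503, 0.1944, 0.1309]
eef_rot: [0.961, -0.278, -0.0, -0.0]
force: [0.7, -0.8, -0.9]
finger_gap: 0.011
gripper_force: 69.9
```

Emit:
{"api": "move_arm", "payload": {
  "targets": [
    [[0,0,0.001],0],
    [[0,0,0.001],0],
    [[0,0,0.001],0]
  ]
}}

```text
time: 15.15
eef_pos: [0.5032, 0.1944, 0.1299]
eef_rot: [0.961, -0.278, 0.0, -0.0]
force: [-0.0, 1.6, 4.7]
finger_gap: 0.0112
gripper_force: 70.6
```

Emit:
{"api": "move_arm", "payload": {
  "targets": [
    [[0,0,0.0004],0],
    [[0,0,0.0008],0],
    [[0,0,0.0008],0]
  ]
}}

```text
time: 15.52
eef_pos: [0.5032, 0.1944, 0.1292]
eef_rot: [0.961, -0.278, 0.0, -0.0]
force: [-0.2, 2.1, 7.8]
finger_gap: 0.0107
gripper_force: 71.0
```

Run:
```python
from h import *
s=read_state(); M=R.from_quat(s["eef_rot"]).as_matrix(); print(s["force"],s["ft_torque"])
c=cam("wrist"); save(c,"h6")
# orange plate front edge: topmost wide orange row, and its width -> height of plate / slip in hand
h=cv2.cvtColor(c["px"],cv2.COLOR_RGB2HSV); m=cv2.inRange(h,(3,120,40),(20,255,255))
for n in("h2","h6"):
    m=cv2.inRange(cv2.cvtColor(cv2.imread(f"pics/{n}.png"),cv2.COLOR_BGR2HSV),(3,120,40),(20,255,255))
    r=[(y,np.nonzero(m[y])[0].min(),np.nonzero(m[y])[0].max()) for y in range(185,212) if m[y].sum()>255*30]; print(n,r[::2])
```

```text
[-0.19751063  2.13727265  7.81918142] [ 0.3631825  -0.01587581 -0.01982157]
h2 [(189, np.int64(292), np.int64(344)), (191, np.int64(291), np.int64(346)), (193, np.int64(290), np.int64(347)), (195, np.int64(289), np.int64(347)), (197, np.int64(252), np.int64(387)), (199, np.int64(249), np.int64(389)), (201, np.int64(249), np.int64(389)), (203, np.int64(249), np.int64(389)), (205, np.int64(249), np.int64(389)), (207, np.int64(249), np.int64(389)), (209, np.int64(249), np.int64(389)), (211, np.int64(250), np.int64(388))]
h6 [(189, np.int64(294), np.int64(346)), (191, np.int64(292), np.int64(347)), (193, np.int64(292), np.int64(348)), (195, np.int64(291), np.int64(349)), (197, np.int64(252), np.int64(388)), (199, np.int64(250), np.int64(389)), (201, np.int64(250), np.int64(390)), (203, np.int64(250), np.int64(390)), (205, np.int64(250), np.int64(390)), (207, np.int64(250), np.int64(389)), (209, np.int64(250), np.int64(389)), (211, np.int64(250), np.int64(389))]
```

Emit:
{"api": "move_arm", "payload": {
  "targets": [
    [[0,-0.0003,0.0004],0],
    [[0,-0.0003,0.0007],0],
    [[0,-0.0003,0.0007],0]
  ]
}}

```text
time: 15.95
eef_pos: [0.5033, 0.1945, 0.1286]
eef_rot: [0.961, -0.278, 0.0, -0.0]
force: [-1.3, 1.4, 10.4]
finger_gap: 0.011
gripper_force: 71.4
```

Emit:
{"api": "move_arm", "payload": {
  "targets": [
    [[0,0,-0.001],0],
    [[0,0,-0.002],0],
    [[0,0,-0.002],0],
    [[0,0,-0.002],0]
  ]
}}

```text
time: 16.45
eef_pos: [0.5031, 0.1944, 0.1302]
eef_rot: [0.961, -0.278, -0.0, -0.0]
force: [0.5, 1.7, 2.5]
finger_gap: 0.0111
gripper_force: 70.4
```

Emit:
{"api": "move_arm", "payload": {
  "targets": [
    [[0,0,-0.0005],0],
    [[0,0,-0.0013],0],
    [[0,0,-0.0013],0]
  ]
}}

```text
time: 16.82
eef_pos: [0.503, 0.1943, 0.1314]
eef_rot: [0.961, -0.278, -0.0, 0.0]
force: [0.8, 0.2, -1.4]
finger_gap: 0.0111
gripper_force: 69.8
```

Emit:
{"api": "move_arm", "payload": {
  "targets": [
    [[0,0,0.0003],0],
    [[0,0,0.0006],0],
    [[0,0,0.0006],0]
  ]
}}

```text
time: 17.2
eef_pos: [0.5031, 0.1944, 0.1309]
eef_rot: [0.961, -0.278, -0.0, -0.0]
force: [0.3, -0.2, -1.7]
finger_gap: 0.0105
gripper_force: 69.9
```

Emit:
{"api": "move_arm", "payload": {
  "targets": [
    [[0,0,0],0],
    [[0,0,0],0],
    [[0,0,0],0],
    [[0,0,0],0],
    [[0,0,0],0]
  ],
  "claw": 0
}}

```text
time: 17.82
eef_pos: [0.5032, 0.1944, 0.1309]
eef_rot: [0.961, -0.278, -0.0, -0.0]
force: [0.2, 0.1, 0.8]
finger_gap: 0.0427
gripper_force: 0.0
```

Emit:
{"api": "move_arm", "payload": {
  "targets": [
    [[0,0,-0.01],0],
    [[0,0,-0.04],0],
    [[0,0,-0.08],0],
    [[0,0,-0.12],0],
    [[0,0,-0.12],0],
    [[0,0,-0.12],0]
  ]
}}

```text
time: 18.58
eef_pos: [0.503, 0.1944, 0.251]
eef_rot: [0.961, -0.278, -0.0, -0.0]
force: [0.2, 0.5, -0.8]
finger_gap: 0.0427
gripper_force: 0.0
```

Run:
```python
from h import *
s=read_state(); print(s["eef_pos"],s["force"])
c=cam("wrist"); save(c,"h7")
h=cv2.cvtColor(c["px"],cv2.COLOR_RGB2HSV); m=cv2.inRange(h,(3,110,30),(20,255,255))
def big(m): 
    k=max(cv2.findContours(m,0,1)[0],key=cv2.contourArea); return cv2.boxPoints(cv2.minAreaRect(k)),cv2.minAreaRect(k)
b,r=big(m); print("guard",r)
for z in(.124,.128,.132):
    p=onz(c,b,z); print(z,[round(np.linalg.norm(p[i]-p[i-1]),4) for i in range(4)],p.mean(0).round(4),[round(np.degrees(np.arctan2(*(p[i]-p[i-1])[1::-1])),1) for i in range(2)])
bm=cv2.inRange(h,(100,120,30),(125,255,255)); print("body",big(bm)[1])
```

```text
[0.50295512 0.19439304 0.25096516] [ 0.24359235  0.52386094 -0.78940552]
guard ((319.0, 216.5), (113.0, 84.0), 90.0)
0.124 [np.float64(0.0833), np.float64(0.0579), np.float64(0.0832), np.float64(0.0625)] [0.5043 0.1943 0.124 ] [np.float64(-33.9), np.float64(-122.2)]
0.128 [np.float64(0.0821), np.float64(0.0571), np.float64(0.0821), np.float64(0.0617)] [0.5051 0.1937 0.128 ] [np.float64(-33.9), np.float64(-122.2)]
0.132 [np.float64(0.081), np.float64(0.0563), np.float64(0.081), np.float64(0.0608)] [0.5059 0.1932 0.132 ] [np.float64(-33.9), np.float64(-122.2)]
body ((319.0, 205.0), (154.0, 116.0), 90.0)
```

The guard sits level and square on the collar, with its plate at the expected height. Nothing else was touched.

```bash
python3 -c "
from station import finish_job
print(finish_job())"
```

```text
the job is handed in; nothing more can be done
None
```

I picked up the orange guard, set it over the collar and pressed it down until it snapped (about 10 N just before). It then came home on the rim, pressed to at most about 10 N in the readings, and I released it and handed the job in at about 19 s, with the red tin, bean jar and dosing cup not approached.

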